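# Click the scoop counter home

## Robot

A 6-joint arm with a two-finger parallel gripper is mounted at the origin on a cart in front of the work surface, level with it; the furniture and walls round the work are solid. World frame = base frame: x ahead of the robot, y to its left, z up, the work surface at z = 0. Lengths are in m, angles in rad, forces in N, time in s.
With the tool pointing down it reaches from about 0.35 to 0.775 m from the base axis. Payload 5.5 kg.
Tool frame: the origin (TCP) lies at the very end of the fingers, on their centre line; the grasp point (between the pads) lies 19 mm behind it (ctrl.hold_point_z is the distance from the TCP to the grasp point, in m); z points along the fingers, y is the direction in which the jaws open and shut (so a half turn about z gives the same grasp; the last joint's range is limited). The gripper opens to 85 mm and grips with 20 to 120 N. Pads are 22 mm wide; open, the fingers measure 114 mm over their backs; the gripper's body (76 mm by 85 mm) begins 54 mm behind the grasp point. The pads swing forward as they close: fully open they stand 13 mm farther back than shut.
Start: joints at [-1.349, 0.313, 0.046, 1.304, 0, 1.431], TCP at [0.204, -0.538, 0.231] pointing down, gripper open.
Joint ranges: [-2.76, 2.76], [-0.86, 1.69], [-1.03, 1.26], [-2.2, 2.34], [-1.47, 1.5], [-3.14, 3.14]. Speed limits (rad/s): [2.57, 2.57, 3.14, 3.14, 3.14, 3.14].

## Interface

Orientations are given as a rotation vector (axis times angle).
In Python, from bench import ctrl, cams, models gives the robot as it stands.
- The arm moves only by the tool play_rows, never from a script. Its argument "deltas" is a list of rows, each a list of 5 numbers: the shift along the tool's x, y, z in mm, then the turn about the tool's z in rad, then the closure, from 0 (fully open) to 1 (shut). A call has 1 to 5 rows; each row shifts and turns the commanded pose from where the row before left it, along the tool's axes as they then stand; what a row does not reach is not made up. A row lasts 1/12 s, in which the tool goes at most 41.7 mm and 7.16 degrees, less where a joint would pass 70% of its speed; a pose out of reach is approached as far as the arm can. A call is refused whole if a number of a shift passes 41.7 or a number of a turn 0.125, either way. A call with a gripper value outside its range is refused whole. The fingers move at their own pace and stop on an object; "grip_force" is the grip in N (left out, the last holds). Time passes only in rows, so rows that do not move let the fingers close. It gives the time, the measured TCP pose, the force and the opening at its end, in the units of the state.
- ctrl.read_state(): the state, without advancing time (a new reading comes with each control period).
- cams.get_image(name): name is "scene" or "top"; returns the picture (420x560x3 uint8, red, green, blue); there is no depth.
- cams.camera_info(name): a dict with "camera_matrix" (3x3 intrinsics, pixels), "origin" and "rotation" of the camera in the world. Camera axes: x right, y down, z forward; pixel columns grow to the right and rows downward; lengths in m; the calibration is good to about 2 mm. A picture is of the moment at which its call begins. camera_info takes no time and is no camera call.
- ctrl.hand_in(): hands the job in, once; it reports no verdict.
Trained networks look in the newest picture that a camera, given by its name, has taken for a name from the list of things; names that differ only in an ending like _2 or _b are one class to them, and where a whole thing is asked for, a point or a joint stands for the part that bears it (a point fixed in the world has none). Each returns a list of dicts, best first, with "conf" (0 to 1); they miss things now and then, are a little off and sometimes report something else, mostly with a low value. They report only what shows in the picture. A call takes as long as a camera call. They do not tell look-alikes from the thing itself.
- models.boxes_of(label, camera): "xy" ([column, row] in pixels, amid what is visible of it).
The state is a dict: "time": time; "q": joint angles; "qd": joint speeds; "tau": joint torques, N m; "position": TCP position; "ee_rot": TCP orientation; "wrist_force": force on the tool from outside, world axes, zero at the start; "torque": the same for the moment, N m; "width": finger opening in m.
Only numpy, scipy, OpenCV 4.12 (cv2) and the standard library are available. Lean on these libraries where they do the work, as an engineer would, in place of code of your own. Each camera call takes 0.05 s, during which the arm holds its last target. There are 200 camera calls.

## Task

The milk-powder scoop counter has to be set back to its start for the next batch. With a fingertip, flick the edge of its wheel forward (clockwise seen from above) one click at a time, taking the finger off the wheel after each click, until the arm with the raised rib rests at the pointer; do not run past it. Only push gently: do not lift the counter or shove it along the worktop, leave the things round it where they are, and finish with the hand clear.

Things in the scene. Friction and masses are not known exactly. Their poses are not given: they have to be found in the camera images.
- scoop_counter: Loose, heavy (1.6 kg) tally device with a flat thumbwheel on a round pedestal (32 mm radius, top 40 mm). Origin: on the worktop under the wheel's axis; z up, +x to the pointer post, -x = open front, facing the robot within 0.5 rad. Dark foot plate x -68 to +92, y +-55 mm, 11 mm high. From pedestal to x +66 a grey block, 22 mm wide, 35 high. No part but the plate under the arms elsewhere.
- wheel (a joint): Wheel angle, rad, grows forward (clockwise from above); 0 = ribbed arm at the pointer; not wrapped. Starts 2, 3 or 4 clicks short: -2.094, -3.142 or -4.189. A click is 1.047 rad. A spring detent draws it to the nearest rest: push an arm just over half a click (0.52 rad) and it goes on by itself; less, and it springs back. 2 to 5 N at an arm's end. Ribbed arm lies at -(value) from +x, seen from above.
- hub (a point): Centre of the white wheel, on its upright axis, 49 mm above the worktop. Disc of 30 mm radius with six equal radial arms 60 degrees apart, 10 mm wide, each ending in a round head of 12 mm diameter centred at 50 mm radius; tips at 56 mm radius. Arms span heights 42 to 56 mm; the rib on one of them rises to 62 mm.
- home_tooth (a point): Centre of the head of the home arm, the only one with a raised dark steel rib (6 mm wide, 42 mm long) along its top; 50 mm from the axis, 49 mm above the worktop.
- pointer_tip (a point): Tip of the fixed dark pointer, 48 mm from the wheel's axis toward +x, 71 mm above the worktop, just over the arms. Its post is 22 mm wide, x +64 to +84 mm, 74 mm high.
- front_edge (a point): Fixed point on the counter's front, 50 mm from the axis toward -x, 49 mm above the worktop. At every rest the head of one arm lies here, the next ones 60 degrees round to either side: a good place to flick. Forward here is toward the counter's +y (robot's left).
- steel_cup: Bystander: open steel cup, 70 mm wide, 62 mm high, to the left of the counter; origin at the centre of its underside. Not to be moved.
- salt_shaker: Bystander: glass salt shaker with a grey top, 44 mm wide, 90 mm high, behind the counter to the left; origin at the centre of its underside. Not to be moved.
- garlic: Bystander: garlic bulb, 61 mm wide, 59 mm high, behind the counter; origin at the centre of its underside. Not to be moved.
Not all that is in view belongs to the job. Leave any pink look-alike of the scoop_counter alone.

How it is judged:
By the outcome, as a careful person would: the job done as asked, in the order asked, and still so for the second after the job is handed in, with the robot touching nothing.
It also fails if it takes over 54 s, if anything falls off the work surface, if the arm or the gripper's body presses on something with over 40 N, if the wrist force passes 120 N, or if a joint passes its speed limit or range.

## Working session

There is one attempt and no reset: what is moved stays moved. The work goes in short steps, Python scripts to look and compute and a tool call to move; the robot and the scene stay as the last step left them, time stands still between calls to the robot, and variables do not carry over. Pictures are saved under pics/ and viewed, about 8 in all and at most 12, crops included, and the job is handed in when it is done.

Besides the shell and the picture viewer there is one more tool, called after ">>>" as name([rows], argument=value, ...), one row to a line, values as JSON. play_rows: Moves the arm, as the interface text tells. Its arguments: {"type":"object","properties":{"deltas":{"type":"array"},"grip_force":{"type":"number"}},"required":["deltas"]}

```bash
mkdir -p pics
cat > h.py <<'E'
from bench import ctrl,cams,models
import numpy as np,cv2
def ray(cam,uv,z):
    i=cams.camera_info(cam);K=np.array(i["camera_matrix"]);R=np.array(i["rotation"]);o=np.array(i["origin"])
    d=R@np.linalg.inv(K)@np.array([*uv,1.]);return o+d*(z-o[2])/d[2]
def proj(cam,P):
    i=cams.camera_info(cam);K=np.array(i["camera_matrix"]);R=np.array(i["rotation"]);o=np.array(i["origin"])
    p=K@(R.T@(np.array(P)-o));return p[:2]/p[2]
def snap(cam,name):
    im=cams.get_image(cam);cv2.imwrite(f"pics/{name}.png",im[:,:,::-1]);return im
E
python3 - <<'E'
from h import *
np.set_printoptions(precision=4,suppress=True)
print(ctrl.read_state())
a=snap("top","t0");b=snap("scene","s0")
for l,z in [("hub",.056),("home_tooth",.06),("pointer_tip",.071),("front_edge",.049),("steel_cup",.031),("salt_shaker",.09),("garlic",.03)]:
    for d in models.boxes_of(l,"top")[:3]: print(l,round(d["conf"],2),d["xy"],ray("top",d["xy"],z))
print(cams.camera_info("top")["origin"])
E
```

```text
{'time': 0.0, 'q': array([-1.3485,  0.314 ,  0.045 ,  1.3036, -0.    ,  1.4312]), 'qd': array([-0.0005,  0.0004,  0.0009, -0.0004, -0.0006, -0.0003]), 'tau': array([ -0.0004, -48.0628,  29.8534,   0.0193,  -0.0002,  -0.    ]), 'position': array([ 0.2034, -0.5373,  0.2304]), 'ee_rot': array([-3.0885, -0.5649,  0.0002]), 'wrist_force': array([ 0.6491, -0.1541, -0.9425]), 'torque': array([-0.0286,  0.0488, -0.0241]), 'width': 0.08531458782446168}Traceback (most recent call last):
  File "<stdin>", line 6, in <module>
  File "h.py", line 5, in ray
    d=R@np.linalg.inv(K)@np.array([*uv,1.]);return o+d*(z-o[2])/d[2]
                                                                ~^^^
IndexError: invalid index to scalar variable.
```

View pics/t0.png

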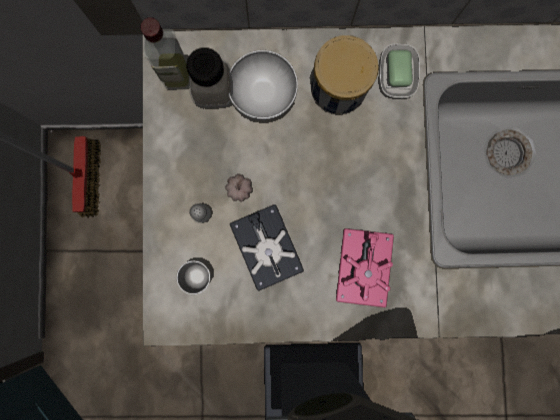

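View pics/s0.png

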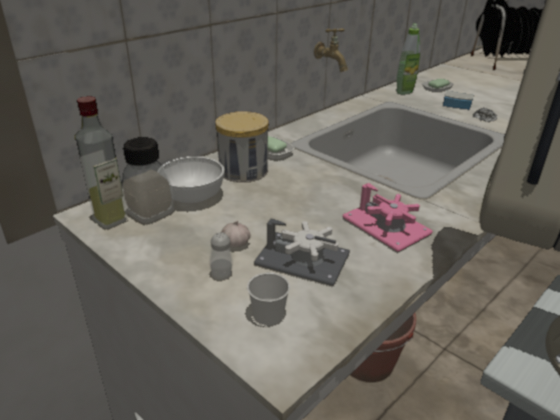

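The top view shows the dark counter with its white wheel at about (268,250) and the pointer up-left at about (258,222). The pink look-alike is at (367,272), the cup at (195,276), the shaker at (201,212) and the garlic at (238,187).

```bash
sed -i 's/np.array(i\["rotation"\])/rot(i["rotation"])/; s/^def ray/def rot(r):\n    r=np.array(r,float); return r if r.shape==(3,3) else cv2.Rodrigues(r)[0]\ndef ray/' h.py
python3 - <<'E'
from h import *
np.set_printoptions(precision=4,suppress=True)
print(cams.camera_info("top"))
a=cv2.imread("pics/t0.png")
for l,z in [("hub",.056),("home_tooth",.06),("pointer_tip",.071),("front_edge",.049),("scoop_counter",.02),("steel_cup",.031),("salt_shaker",.09),("garlic",.03)]:
    for d in models.boxes_of(l,"top")[:3]: print(l,round(d["conf"],2),d["xy"],ray("top",d["xy"],z))
c=cv2.resize(a[195:300,220:325],(0,0),fx=5.6,fy=5.6,interpolation=cv2.INTER_CUBIC)
cv2.imwrite("pics/t0c.png",cv2.convertScaleAbs(c,alpha=1.5,beta=20))
# plate: dark mask within ROI
m=np.zeros(a.shape[:2],np.uint8);m[200:300,225:310]=(a[200:300,225:310].max(2)<75)*255
m=cv2.morphologyEx(m,cv2.MORPH_CLOSE,np.ones((5,5)))
k=max(cv2.findContours(m,0,2)[0],key=cv2.contourArea)
r=cv2.boxPoints(cv2.minAreaRect(k));print(r)
P=np.array([ray("top",p,.011) for p in r]);print(P,np.linalg.norm(P-np.roll(P,1,0),axis=1))
E
```

```text
{'camera_matrix': array([[543.8536,   0.    , 282.4375],
       [  0.    , 543.8536, 208.9216],
       [  0.    ,   0.    ,   1.    ]]), 'origin': array([0.4977, 0.1305, 1.1908]), 'rotation': array([-2.1589,  2.2106, -0.1131])}
hub 0.62 [267.3, 253.9] [0.5031 0.1442 0.056 ]
hub 0.55 [366.9, 274.5] [ 0.4555 -0.0617  0.056 ]
home_tooth 0.96 [269.3, 250.5] [0.51   0.1398 0.06  ]
home_tooth 0.77 [369.1, 271.4] [ 0.4619 -0.0659  0.06  ]
pointer_tip 0.89 [264.8, 246.6] [0.5181 0.1488 0.071 ]
pointer_tip 0.67 [359.7, 266.5] [ 0.4727 -0.045   0.071 ]
front_edge 0.59 [364.2, 266.1] [ 0.4728 -0.0579  0.049 ]
front_edge 0.57 [266.5, 246.8] [0.518  0.1456 0.049 ]
scoop_counter 0.87 [367.3, 267.4] [ 0.4692 -0.0693  0.02  ]
scoop_counter 0.56 [268.0, 243.5] [0.5255 0.1426 0.02  ]
steel_cup 0.7 [192.2, 276.4] [0.4597 0.3041 0.031 ]
salt_shaker 0.67 [202.3, 209.0] [0.5969 0.2735 0.09  ]
garlic 0.61 [236.7, 185.5] [0.6513 0.207  0.03  ]
[[228.3075 223.1943]
 [275.2953 203.2245]
 [304.0847 270.964 ]
 [257.0969 290.9338]]
[[0.5718 0.2278 0.011 ]
 [0.613  0.1249 0.011 ]
 [0.4647 0.0662 0.011 ]
 [0.4246 0.1684 0.011 ]] [0.1587 0.1109 0.1594 0.1098]
```

View pics/t0c.png

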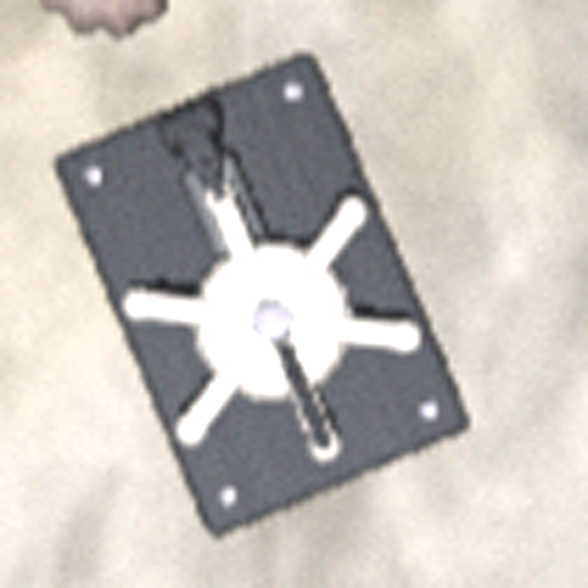

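Rib is at the front, so three clicks are needed. Counter axis ≈ (0.508, 0.143), yaw ≈ 0.381 (the plate measures 159×110 mm, as specified). I'll turn the tool so its x lies along counter +y and its y along counter +x, and shut the fingers.

>>> play_rows([
  [0, 0, 0, -0.125, 1],
  [0, 0, 0, -0.125, 1],
  [0, 0, 0, -0.125, 1],
  [0, 0, 0, -0.125, 1],
  [0, 0, 0, -0.125, 1],
], grip_force=30)

```text
time: 0.97
position: [0.2035, -0.5378, 0.2314]
ee_rot: [2.762, 1.496, -0.0]
wrist_force: [0.2, 1.0, 0.6]
width: 0.0258
```

>>> play_rows([
  [0, 0, 0, -0.125, 1],
  [0, 0, 0, -0.125, 1],
  [0, 0, 0, -0.125, 1],
  [0, 0, 0, -0.125, 1],
  [0, 0, 0, -0.125, 1],
])

```text
time: 1.38
position: [0.2035, -0.5378, 0.2314]
ee_rot: [2.168, 2.273, -0.0]
wrist_force: [-0.4, -0.7, -1.0]
width: 0.0
```

>>> play_rows([
  [0, 0, 0, -0.125, 1],
  [0, 0, 0, -0.125, 1],
  [0, 0, 0, -0.09, 1],
  [0, 0, 0, 0, 1],
])

```text
time: 1.72
position: [0.2035, -0.5378, 0.2314]
ee_rot: [1.758, 2.604, -0.0]
wrist_force: [-0.2, -1.3, -0.3]
width: -0.0001
```

>>> play_rows([
  [24.5, 22.5, 0, 0, 1],
  [24.5, 22.5, 0, 0, 1],
  [24.5, 22.5, 0, 0, 1],
  [24.5, 22.5, 0, 0, 1],
  [24.5, 22.5, 0, 0, 1],
])

```text
time: 2.13
position: [0.2626, -0.3809, 0.2313]
ee_rot: [1.765, 2.598, -0.0]
wrist_force: [0.7, 0.4, 0.0]
width: 0.0001
```

>>> play_rows([
  [24.5, 22.5, 0, 0, 1],
  [24.5, 22.5, 0, 0, 1],
  [24.5, 22.5, 0, 0, 1],
  [24.5, 22.5, 0, 0, 1],
  [24.5, 22.5, 0, 0, 1],
])

```text
time: 2.55
position: [0.3215, -0.2253, 0.2316]
ee_rot: [1.765, 2.598, -0.0]
wrist_force: [1.1, 0.1, 0.3]
width: 0.0003
```

>>> play_rows([
  [24.5, 22.5, 0, 0, 1],
  [24.5, 22.5, 0, 0, 1],
  [24.5, 22.5, 0, 0, 1],
  [24.5, 22.5, 0, 0, 1],
  [24.5, 22.5, 0, 0, 1],
])

```text
time: 2.97
position: [0.3805, -0.0696, 0.2317]
ee_rot: [1.764, 2.598, 0.0]
wrist_force: [0.6, -1.1, -0.7]
width: 0.0001
```

>>> play_rows([
  [24.5, 22.5, 0, 0, 1],
  [24.5, 22.5, 0, 0, 1],
  [24.5, 22.5, 0, 0, 1],
  [24.5, 22.5, 0, 0, 1],
  [0, 0, 0, 0, 1],
])

```text
time: 3.38
position: [0.4287, 0.0576, 0.2315]
ee_rot: [1.756, 2.604, 0.004]
wrist_force: [-0.3, -0.1, 0.7]
width: 0.0
```

```bash
cat >> h.py <<'E'
A=np.array([.5078,.1426]);yaw=.381
def cc(p):
    d=np.array(p[:2])-A;c,s=np.cos(yaw),np.sin(yaw);return np.round([1e3*(d@[c,s]),1e3*(d@[-s,c]),1e3*p[2]],1)
E
python3 -c "
from h import *
s=ctrl.read_state();print(s['time'],s['position'],s['ee_rot'],s['wrist_force'],'counter mm',cc(s['position']))"
```

```text
3.3833 [0.4287416  0.05764201 0.23147893] [1.75641156 2.60410126 0.00393035] [-0.28836121 -0.14532424  0.68737482] counter mm [-105.   -49.5  231.5]
```

>>> play_rows([
  [4.5, 4, 30, 0, 1],
  [4.5, 4, 30, 0, 1],
  [4.5, 4, 30, 0, 1],
  [4.5, 4, 30, 0, 1],
  [4, 4, 30, 0, 1],
])

```text
time: 3.8
position: [0.4377, 0.0812, 0.0803]
ee_rot: [1.764, 2.599, 0.001]
wrist_force: [-0.3, -0.5, 0.2]
width: -0.0001
```

>>> play_rows([
  [0, 0, 18, 0, 1],
  [0, 0, 15, 0, 1],
  [0, 0, 12, 0, 1],
  [0, 0, 0, 0, 1],
])

```text
time: 4.13
position: [0.4357, 0.0808, 0.0342]
ee_rot: [-1.762, -2.597, 0.004]
wrist_force: [-0.1, -0.9, 0.0]
width: -0.0003
```

```bash
python3 -c "
from h import *
s=ctrl.read_state();print(s['wrist_force'],'counter mm',cc(s['position']))
a=snap('top','t1')[195:300,220:325];b=snap('scene','s1')[195:300,240:345]
cv2.imwrite('pics/c1.png',cv2.convertScaleAbs(cv2.resize(np.hstack([a,b])[:,:,::-1],(0,0),fx=3.8,fy=3.8,interpolation=2),alpha=1.4,beta=15))"
```

```text
[-0.10533839 -0.92059989  0.01534736] counter mm [-89.9 -30.6  34.2]
```

View pics/c1.png

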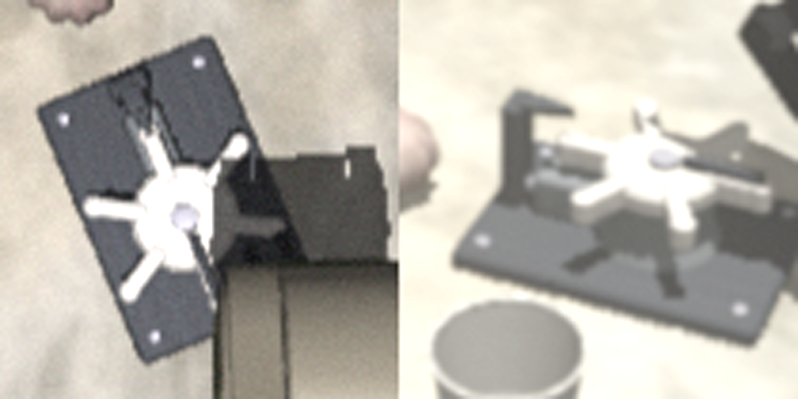

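The crops show the ribbed arm at the front, the wheel unmoved, and the finger in front of the counter, clear of it. Now I'll slide in and do the first click.

>>> play_rows([
  [0, 10, 0, 0, 1],
  [0, 10, 0, 0, 1],
  [0, 9, 0, 0, 1],
  [0, 0, 0, 0, 1],
])

```text
time: 4.57
position: [0.4684, 0.0925, 0.0374]
ee_rot: [1.758, 2.599, 0.004]
wrist_force: [0.9, 0.3, 0.6]
width: 0.0001
```

>>> play_rows([
  [5, 0, 0, 0, 1],
  [5, 0, 0, 0, 1],
  [5, 0, 0, 0, 1],
  [5, 0, 0, 0, 1],
  [4, 1, 0, 0, 1],
])

```text
time: 4.98
position: [0.455, 0.1144, 0.036]
ee_rot: [-1.76, -2.601, 0.004]
wrist_force: [-2.4, -4.1, 1.6]
width: 0.0
```

>>> play_rows([
  [4, 1, 0, 0, 1],
  [4, 1, 0, 0, 1],
  [4, 1, 0, 0, 1],
  [4, 1, 0, 0, 1],
  [4, 1, 0, 0, 1],
])

```text
time: 5.4
position: [0.4544, 0.1357, 0.0365]
ee_rot: [1.76, 2.601, 0.002]
wrist_force: [1.1, 0.0, -0.2]
width: -0.0003
```

```bash
python3 -c "
from h import *
s=ctrl.read_state();print(s['wrist_force'],'counter mm',cc(s['position']))
a=snap('top','t2')[195:300,220:325];b=snap('scene','s2')[195:300,240:345]
cv2.imwrite('pics/c2.png',cv2.convertScaleAbs(cv2.resize(np.hstack([a,b])[:,:,::-1],(0,0),fx=3.8,fy=3.8,interpolation=2),alpha=1.4,beta=15))"
```

```text
[ 1.06212123e+00  4.61143128e-04 -1.98509166e-01] counter mm [-52.1  13.5  36.5]
```

View pics/c2.png

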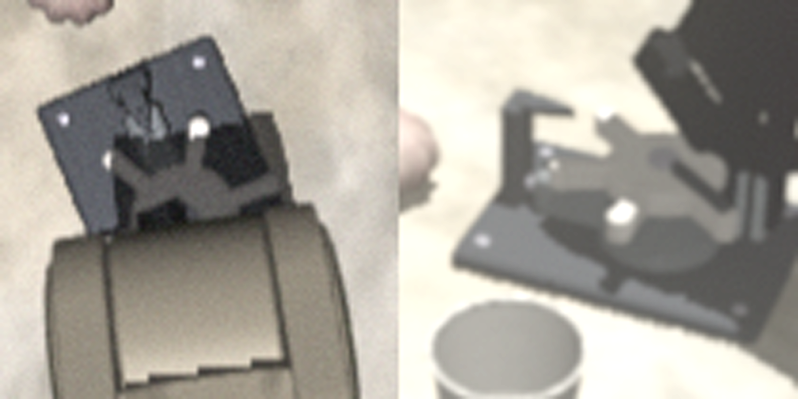

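Picture shows the wheel about half a click round (the arm heads straddle the pointer). I'll go a little further.

>>> play_rows([
  [3, 0, 0, 0, 1],
  [3, 0, 0, 0, 1],
  [1, 0, 0, 0, 1],
  [0, 0, 0, 0, 1],
])

```text
time: 5.83
position: [0.4511, 0.1417, 0.0363]
ee_rot: [-1.76, -2.602, -0.0]
wrist_force: [-0.1, 0.5, 0.5]
width: 0.0002
```

```bash
python3 -c "
from h import *
s=ctrl.read_state();print(s['wrist_force'],'counter mm',cc(s['position']))
a=snap('top','t3')[195:300,220:325];b=snap('scene','s3')[195:300,240:345]
cv2.imwrite('pics/c3.png',cv2.convertScaleAbs(cv2.resize(np.hstack([a,b])[:,:,::-1],(0,0),fx=3.8,fy=3.8,interpolation=2),alpha=1.4,beta=15))"
```

```text
[-0.07514758  0.48653163  0.54806533] counter mm [-53.   20.3  36.3]
```

View pics/c3.png

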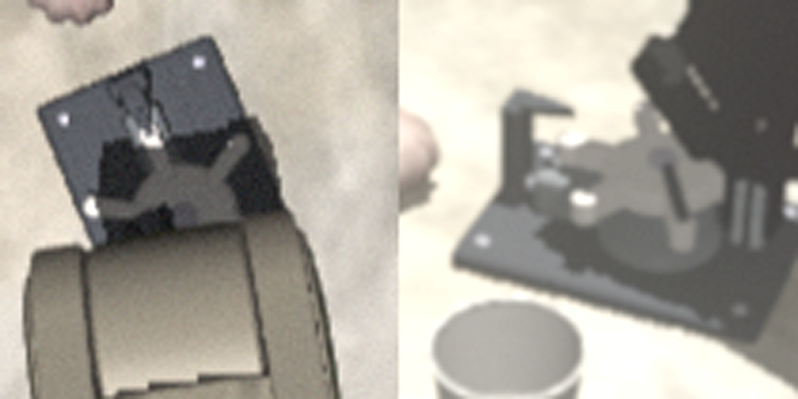

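First click landed: an arm is back under the pointer, the rib is one position on (front-left), and the plate hasn't moved. I'll back off and repeat.

>>> play_rows([
  [0, -12, 0, 0, 1],
  [0, -12, 0, 0, 1],
  [0, -12, 0, 0, 1],
  [0, 0, 0, 0, 1],
])

```text
time: 6.27
position: [0.4151, 0.1274, 0.0358]
ee_rot: [-1.76, -2.6, 0.003]
wrist_force: [-0.9, -0.2, 0.5]
width: 0.0001
```

>>> play_rows([
  [-13, 0, 0, 0, 1],
  [-13, 0, 0, 0, 1],
  [-12, 0, 0, 0, 1],
  [-12, 0, 0, 0, 1],
  [0, 0, 0, 0, 1],
])

```text
time: 6.68
position: [0.4385, 0.0803, 0.0366]
ee_rot: [1.762, 2.598, 0.001]
wrist_force: [-0.2, -0.7, -0.6]
width: 0.0001
```

```bash
python3 -c "
from h import *
s=ctrl.read_state();print(s['wrist_force'],'counter mm',cc(s['position']))"
```

```text
[-0.24177283 -0.67790326 -0.62949648] counter mm [-87.5 -32.   36.6]
```

>>> play_rows([
  [0, 10, 0, 0, 1],
  [0, 10, 0, 0, 1],
  [0, 7, 0, 0, 1],
  [0, 0, 0, 0, 1],
])

```text
time: 7.02
position: [0.4639, 0.0928, 0.0365]
ee_rot: [1.758, 2.602, 0.002]
wrist_force: [0.2, 0.9, 0.5]
width: 0.0003
```

>>> play_rows([
  [5, 0, 0, 0, 1],
  [5, 0, 0, 0, 1],
  [5, 0, 0, 0, 1],
  [5, 0, 0, 0, 1],
  [4, 1, 0, 0, 1],
])

```text
time: 7.43
position: [0.4519, 0.1143, 0.036]
ee_rot: [-1.76, -2.602, 0.004]
wrist_force: [-4.0, -3.8, 2.1]
width: -0.0001
```

>>> play_rows([
  [4, 1, 0, 0, 1],
  [4, 1, 0, 0, 1],
  [4, 1, 0, 0, 1],
  [4, 1, 0, 0, 1],
  [4, 1, 0, 0, 1],
])

```text
time: 7.85
position: [0.4498, 0.1353, 0.036]
ee_rot: [-1.76, -2.601, 0.001]
wrist_force: [-1.5, -0.9, -0.2]
width: -0.0
```

>>> play_rows([
  [3, 0, 0, 0, 1],
  [3, 0, 0, 0, 1],
  [2, 0, 0, 0, 1],
  [0, 0, 0, 0, 1],
  [0, 0, 0, 0, 1],
])

```text
time: 8.27
position: [0.448, 0.1424, 0.0364]
ee_rot: [1.76, 2.602, 0.001]
wrist_force: [-0.2, -0.6, -1.2]
width: -0.0001
```

>>> play_rows([
  [0, -12, 0, 0, 1],
  [0, -12, 0, 0, 1],
  [0, -12, 0, 0, 1],
  [0, 0, 0, 0, 1],
])

```text
time: 8.6
position: [0.4117, 0.1282, 0.0359]
ee_rot: [-1.76, -2.6, 0.003]
wrist_force: [-0.5, -0.1, -0.4]
width: 0.0001
```

```bash
python3 -c "
from h import *
s=ctrl.read_state();print(s['wrist_force'],'counter mm',cc(s['position']))
a=snap('top','t4')[195:300,220:325];b=snap('scene','s4')[195:300,240:345]
cv2.imwrite('pics/c4.png',cv2.convertScaleAbs(cv2.resize(np.hstack([a,b])[:,:,::-1],(0,0),fx=3.8,fy=3.8,interpolation=2),alpha=1.4,beta=15))"
```

```text
[-0.48712997 -0.14032606 -0.36432736] counter mm [-94.6  22.4  35.9]
```

View pics/c4.png

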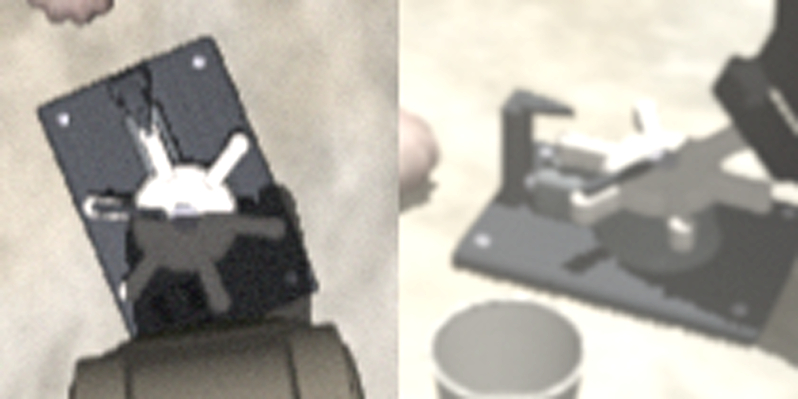

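Two clicks are done: the rib is at the left-rear arm, one short of the pointer, and the plate hasn't moved. Third click next.

>>> play_rows([
  [-14, 0, 0, 0, 1],
  [-14, 0, 0, 0, 1],
  [-13, 0, 0, 0, 1],
  [-13, 0, 0, 0, 1],
  [0, 0, 0, 0, 1],
])

```text
time: 9.12
position: [0.4371, 0.0773, 0.0367]
ee_rot: [1.762, 2.598, 0.002]
wrist_force: [0.7, -0.1, -1.1]
width: 0.0003
```

>>> play_rows([
  [0, 11, 0, 0, 1],
  [0, 11, 0, 0, 1],
  [0, 8, 0, 0, 1],
  [0, 0, 0, 0, 1],
])

```text
time: 9.45
position: [0.4649, 0.091, 0.0366]
ee_rot: [1.758, 2.601, 0.003]
wrist_force: [0.6, -0.0, -0.6]
width: -0.0
```

```bash
python3 -c "
from h import *
s=ctrl.read_state();print(s['wrist_force'],'counter mm',cc(s['position']))"
```

```text
[ 0.59405168 -0.03571928 -0.62609148] counter mm [-59.  -32.   36.6]
```

>>> play_rows([
  [5, 0, 0, 0, 1],
  [5, 0, 0, 0, 1],
  [5, 0, 0, 0, 1],
  [5, 0, 0, 0, 1],
  [4, 1, 0, 0, 1],
])

```text
time: 9.87
position: [0.4527, 0.1123, 0.0361]
ee_rot: [1.76, 2.602, -0.004]
wrist_force: [-3.2, -3.9, 1.5]
width: -0.0001
```

>>> play_rows([
  [4, 1, 0, 0, 1],
  [4, 1, 0, 0, 1],
  [4, 1, 0, 0, 1],
  [4, 1, 0, 0, 1],
  [4, 1, 0, 0, 1],
])

```text
time: 10.28
position: [0.4494, 0.1332, 0.0358]
ee_rot: [-1.759, -2.6, 0.003]
wrist_force: [-1.7, -0.2, 0.0]
width: -0.0001
```

>>> play_rows([
  [3, 0, 0, 0, 1],
  [3, 0, 0, 0, 1],
  [2, 0, 0, 0, 1],
  [0, 0, 0, 0, 1],
  [0, 0, 0, 0, 1],
])

```text
time: 10.7
position: [0.4488, 0.1405, 0.0364]
ee_rot: [1.76, 2.602, 0.001]
wrist_force: [0.6, 0.3, -0.2]
width: -0.0
```

>>> play_rows([
  [0, -12, 0, 0, 1],
  [0, -12, 0, 0, 1],
  [0, -12, 0, 0, 1],
  [0, -4, 0, 0, 1],
  [0, 0, 0, 0, 1],
])

```text
time: 11.12
position: [0.4105, 0.1252, 0.0363]
ee_rot: [-1.761, -2.601, 0.001]
wrist_force: [-0.2, 0.7, -0.4]
width: 0.0
```

>>> play_rows([
  [0, 0, -20, 0, 1],
  [0, 0, -30, 0, 1],
  [-20, -5, -30, 0, 1],
  [-20, -5, -30, 0, 1],
  [-20, -5, -25, 0, 1],
])

```text
time: 11.53
position: [0.4211, 0.0638, 0.1738]
ee_rot: [1.758, 2.601, 0.003]
wrist_force: [0.5, 0.5, -0.5]
width: -0.0003
```

>>> play_rows([
  [-24, -14, 0, 0, 1],
  [-24, -14, 0, 0, 1],
  [-24, -14, 0, 0, 1],
  [-24, -14, 0, 0, 1],
  [0, 0, 0, 0, 1],
])

```text
time: 11.95
position: [0.4044, -0.0497, 0.1719]
ee_rot: [1.765, 2.595, -0.001]
wrist_force: [1.0, 1.2, 0.0]
width: 0.0
```

```bash
python3 -c "
from h import *
s=ctrl.read_state();print(s['time'],s['wrist_force'],'counter mm',cc(s['position']))
a=snap('top','t5')[195:300,220:325];b=snap('scene','s5')[195:300,240:345]
cv2.imwrite('pics/c5.png',cv2.convertScaleAbs(cv2.resize(np.hstack([a,b])[:,:,::-1],(0,0),fx=3.8,fy=3.8,interpolation=2),alpha=1.4,beta=15))
for l in ('steel_cup','salt_shaker','garlic'): print(l,models.boxes_of(l,'top')[:1])"
```

```text
11.95 [1.0137591  1.17515903 0.02253923] counter mm [-167.5 -140.   171.9]
steel_cup [{'xy': [193.2, 275.7], 'conf': 0.71}]
salt_shaker [{'xy': [199.4, 210.4], 'conf': 0.64}]
garlic [{'xy': [237.1, 188.0], 'conf': 0.92}]
```

View pics/c5.png

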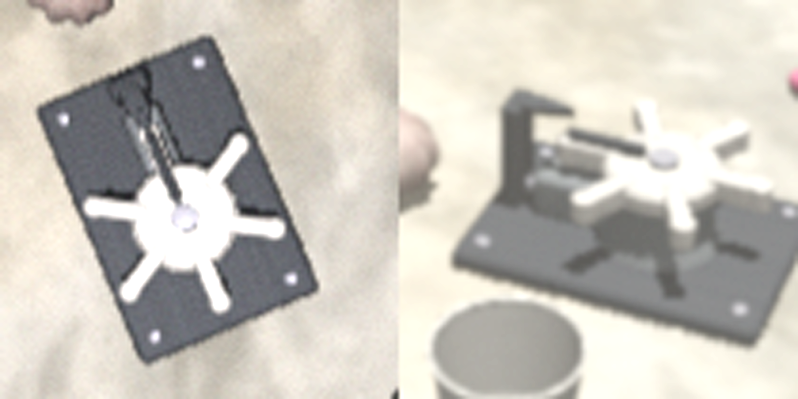

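The ribbed arm now rests at the pointer, the plate corners are where they started, and the hand is clear.

```bash
python3 -c "
from h import *
print(ctrl.hand_in())"
```

```text
the job is handed in; nothing more can be done
None
```

The counter is back at its start. It stood three clicks short, so I flicked the front arm forward three times with the shut fingertip and took the finger off the wheel after each click. I then moved the hand well clear and handed the job in at about 12 s.

- **Wheel:** the last pictures from both cameras show the ribbed arm at rest at the pointer, not past it.
- **Counter:** the plate's corners show no visible shift between the first and last views.
- **Force:** the readings at the end of each move stayed at about 6 N or less, and were close to zero whenever the finger was off the wheel. I did not see readings during the moves.
- **Things around it:** the cup, shaker and garlic were found within about 3 pixels (roughly 6 mm) of their first positions, which I put down to detector scatter. The hand never went near them, and it passed well above the pink look-alike.

No check failed or disagreed.

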